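Return swapped radios to their own chargers

TASK

The red, blue and yellow handheld radios were dropped into each other's chargers at the end of the shift. Put every radio into the charger with the label of its own colour, upright, facing the charger's front and fully home; the empty white-labelled charger may serve as a parking place on the way, but its own radio is coming back, so leave it empty. Do not tip a radio over, and leave the bell and the tally counter where they are.

Things in the scene. Friction and masses are not known exactly. Their poses are not given: they have to be found in the camera images.
- radio_red: black handheld radio, red front panel, red top plate, red ring round its antenna; upright. All radios alike: case 32 (x, front to back) x 52 (y) x 100 mm (z), about 0.19 kg. Stub antenna (14 mm thick, y = +14 mm) rises 28 mm above the case, knob (y = -13) 10 mm. Origin: centre of underside, z up; -x points out of its front (display, speaker). 
- radio_blue: black handheld radio, blue front panel, blue top plate, blue ring round its antenna; upright. Shape as the red one. All radios: the lowest 12 mm is a narrower foot (26 x 35 mm, middle at y = -5.5 mm), cut away under the antenna's side, so a radio sinks home only when it faces the same way as the charger. It also stands by itself on a flat surface.
- radio_yellow: black handheld radio, yellow front panel, yellow top plate, yellow ring round its antenna; upright. Shape, origin and foot as the red and blue ones. A seated radio stands 65 mm out of its charger, antenna not counted. Grip the flat front and back faces close below the top, so that the antenna stays clear of the palm.
- charger_red: black desk charger, red label on its low front apron and front wall; fixed to the desk. Holds the yellow radio at first. All chargers alike: 57 (x) x 77 (y) x 43 mm high; apron 24 mm further to the front, 16 mm high. Origin: on the desk under the pocket's centre; -x points to its front. Pocket 37 x 57 mm (2.5 mm room round a radio), floor 8 mm above the desk.
- charger_blue: black desk charger, blue label on its low front apron and front wall; fixed to the desk. Holds the red radio at first. Shape as the red one. All: a seated radio has its origin 8 mm above the charger's, x and y axes the same way. The top 13 mm of the mouth flares out by 6 mm on each side, which guides the radio in.
- charger_yellow: black desk charger, yellow label on its low front apron and front wall; fixed to the desk. Holds the blue radio at first. Shape as the others. All: a 9 mm high ledge on the pocket's floor, at y above +17 mm, fits under the cut-away side of the radio's foot; a radio put in back to front stays high and askew.
- charger_white: black desk charger, white label on its low front apron and front wall; fixed to the desk. Shape, pocket and origin as the others. Empty at first: its radio is out with a colleague.
- desk_bell: bystander: round counter bell, chrome dome on a black foot, 86 mm wide, 64 mm high; origin under its centre
- tally_counter: bystander: small chrome hand tally counter lying flat, 76 x 51 x 23 mm; origin on its underside

How it is judged:
By the outcome, as a careful person would: the job done as asked, in the order asked, and still so for the second after the job is handed in, with the robot touching nothing.
It also fails if it takes over 104 s, if anything falls off the work surface, if the arm or the gripper's body presses on something with over 40 N, if the wrist force passes 120 N, or if a joint passes its speed limit or range.

ROBOT

A 6-joint arm with a two-finger parallel gripper is mounted at the origin on the work surface; the furniture and walls round the work are solid. World frame = base frame: x ahead of the robot, y to its left, z up, the work surface at z = 0. Lengths are in m, angles in degrees, forces in N, time in s.
With the tool pointing down it reaches from about 0.3 to 0.875 m from the base axis. Payload 4.2 kg.
Tool frame: the origin (TCP) lies midway between the tips of the shut fingers; the grasp point (between the pads) lies 19 mm behind it; z points along the fingers, y is the line along which they close (so a half turn about z gives the same grasp; the last joint's range is limited). The gripper opens to 85 mm and grips with 20 to 120 N. Pads are 22 mm wide; open, the fingers measure 114 mm over their backs; the gripper's body (76 mm by 85 mm) begins 54 mm behind the grasp point. The pads swing forward as they close: fully open they stand 13 mm farther back than shut.
Start: joints at [71.219, 18.312, 89.639, -0, 72.044, -1.146], TCP at [0.174, 0.548, 0.231] pointing down, gripper open.
Joint ranges: [-177.97, 177.97], [-48.28, 115.42], [12.27, 149.76], [-77.06, 257.06], [2.81, 150.46], [-146.56, 146.56]. Speed limits (degrees/s): [147.25, 147.25, 180, 180, 180, 180].

INTERFACE

Orientations are given as [roll, pitch, yaw] about the fixed x, y, z axes, in that order (R = Rz(yaw) Ry(pitch) Rx(roll)).
In Python, from cell import ctrl gives the robot as it stands.
- The arm moves only by the tool shift_gripper, called after "Call:" as name(argument=value, ...) on one line, values as JSON. Schema: {"type":"object","properties":{"ticks":{"type":"object","properties":{"sx":{"type":"array","items":{"type":"number"},"minItems":1,"maxItems":5},"sy":{"type":"array","items":{"type":"number"},"minItems":1,"maxItems":5},"sz":{"type":"array","items":{"type":"number"},"minItems":1,"maxItems":5},"wx":{"type":"array","items":{"type":"number"},"minItems":1,"maxItems":5},"wy":{"type":"array","items":{"type":"number"},"minItems":1,"maxItems":5},"wz":{"type":"array","items":{"type":"number"},"minItems":1,"maxItems":5}},"additionalProperties":false,"required":["sx","sy","sz","wx","wy","wz"]},"jaw":{"type":"number"},"squeeze":{"type":"number"},"only":{"type":"string"},"quiet":{"type":"boolean"},"lines":{"type":"string"}},"required":["ticks"],"additionalProperties":false}. ticks is an object with one list for each field, all of the same length, 1 to 5, a row being the entries at one place: sx, sy, sz (the shift in m), wx, wy, wz (a rotation vector in degrees); each row is the pose to reach, as a shift and turn from the pose commanded when the call began, along the tool's axes at that moment; what a row does not reach only later rows make up. A row lasts 1/10 s, in which the tool goes at most 0.05 m and 8.59 degrees, less where a joint would pass 70% of its speed; a pose out of reach is approached as far as the arm can. jaw is the finger opening in m, set as the call begins (left out keeps the last). The fingers move at their own pace and stop on an object; squeeze is the grip in N (left out, the last holds). Time passes only in rows, so rows that do not move let the fingers close. The tool returns the time, the measured TCP pose, the force, the opening and the grip force at its end. only (a regular expression) keeps the lines of the reply that match it, lines (a string "A,B") keeps lines A to B, and quiet returns only ok. Input that does not fit is refused with a message, and nothing moves.
- ctrl.sense(): the state, without advancing time (a new reading comes with each control period).
- ctrl.camera(name): name is "scene" or "side" or "wrist"; returns a dict with "image" (400x640x3 uint8, red, green, blue), "mtx" (3x3 intrinsics, pixels), "rvec" (rotation vector, rad) and "tvec" (3), from world to camera coordinates, as OpenCV has them. Camera axes: x right, y down, z forward; pixel columns grow to the right and rows downward; lengths in m; the calibration is good to about 2 mm. The wrist camera is an equidistant fisheye: a pixel r from the principal point sees the ray r / f radians off the axis. A picture is of the moment at which its call begins. There is no depth.
- ctrl.sign_off(): hands the job in; it is judged then, once.
The state is a dict: "time": time; "joint_positions": joint angles; "dq": joint speeds; "joint_torque": joint torques, N m; "ee_pos": TCP position; "tool_rot": TCP orientation; "ft_force": force on the tool from outside, world axes, zero at the start; "ft_torque": the same for the moment, N m; "width": finger opening in m; "grip_force": force on a finger pad.
Only numpy, scipy, OpenCV 4.12 (cv2) and the standard library are available. Lean on these libraries where they do the work, as an engineer would, in place of code of your own. Each camera call takes 0.05 s, during which the arm holds its last target. There are 200 camera calls.

## Working session

There is one attempt and no reset: what is moved stays moved. The work goes in short steps, Python scripts to look and compute and a tool call to move; the robot and the scene stay as the last step left them, time stands still between calls to the robot, and variables do not carry over. Pictures are saved under pics/ and viewed, at most 14 in all, crops included, and the job is handed in when it is done.

```bash
ls; mkdir -p pics; python3 - <<'E'
from cell import ctrl
import cv2,numpy as np
for n in ["scene","side","wrist"]:
    c=ctrl.camera(n); cv2.imwrite(f"pics/{n}0.png",c["image"][:,:,::-1])
    print(n,c["mtx"].tolist(),c["rvec"],c["tvec"])
print(ctrl.sense())
E
```

```text
pics
scene [[456.72587532775407, 0.0, 318.2969388975909], [0.0, 456.72587532775407, 193.0838671620492], [0.0, 0.0, 1.0]] [ 2.18135917 -0.58600737  0.27333381] [-0.44358511  0.13714357  0.84999962]
side [[407.0666541241488, 0.0, 315.3822699749149], [0.0, 407.0666541241488, 195.3988582934662], [0.0, 0.0, 1.0]] [ 2.19780557 -0.24715049  0.12986125] [-0.46331935  0.07064523  0.83430417]
wrist [[309.70691628693146, 0.0, 320.0855430051514], [0.0, 309.70691628693146, 201.11488801007644], [0.0, 0.0, 1.0]] [-2.35494734 -1.72433568 -0.22758094] [-0.57471852 -0.03360535  0.37861166]
{'time': 0.15, 'joint_positions': array([ 7.12198204e+01,  1.83420612e+01,  8.96880503e+01, -1.41657795e-03,
        7.20450911e+01, -1.14597710e+00]), 'dq': array([ 0.04632016, -0.05105292, -0.18045203, -0.03500515, -0.09930038,
        0.05193076]), 'joint_torque': array([ 2.26204279e-04, -4.15838420e+01, -2.34344906e+01,  8.35671858e-05,
        5.86272043e-03, -7.56030971e-06]), 'ee_pos': array([0.17408518, 0.5476502 , 0.23070268]), 'tool_rot': array([-1.79924785e+02, -1.57287413e-04,  1.62366235e+02]), 'ft_force': array([ 0.11266861, -0.69415775, -0.21230312]), 'ft_torque': array([ 0.05327993,  0.03201772, -0.01664082]), 'grip_force': 0.0, 'width': 0.08540216001979482}
```

View pics/scene0.png

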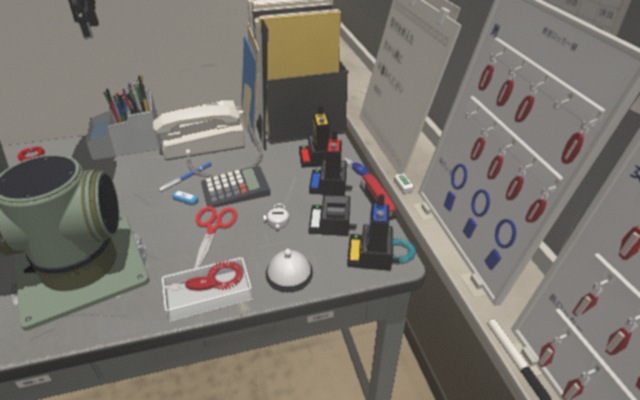

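View pics/side0.png

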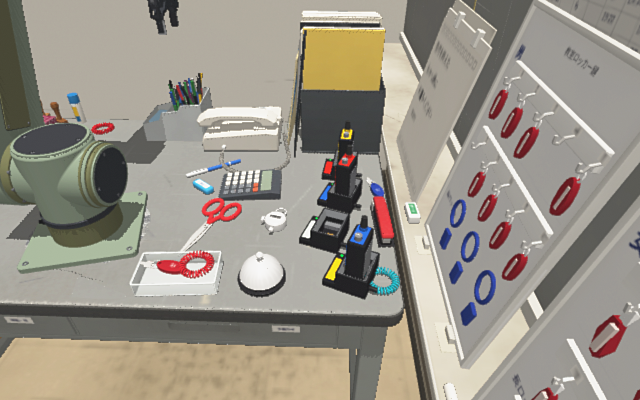

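View pics/wrist0.png

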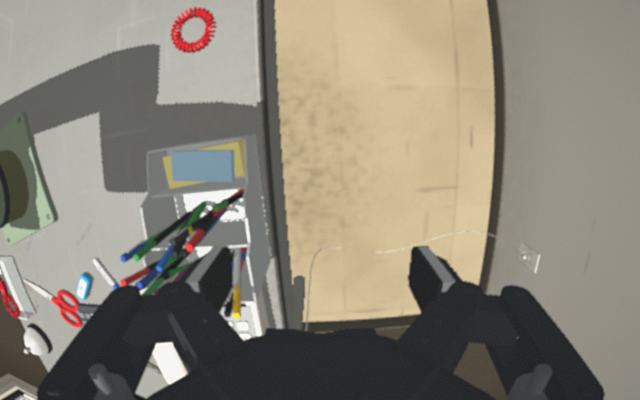

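The three views show the desk. In the scene view the chargers stand in a column on the right: red charger with yellow radio at (320,140), blue with red at (330,170), empty white at (330,212) and yellow with blue at (375,240). The bell is at (289,270) and the counter at (277,215). The wrist camera sees only the desk edge.

```bash
cat > h.py <<'E'
import cv2,numpy as np
from cell import ctrl
from scipy.spatial.transform import Rotation as Rn
def ray(c,px,fish=False):
    K=c["mtx"];R=cv2.Rodrigues(np.array(c["rvec"],float))[0];t=np.array(c["tvec"],float).ravel()
    x=(np.array(px,float)-[K[0,2],K[1,2]])/[K[0,0],K[1,1]]
    if fish:
        r=np.hypot(*x)+1e-12; d=np.r_[x/r*np.sin(r),np.cos(r)]
    else: d=np.r_[x,1]; 
    return -R.T@t, R.T@d/np.linalg.norm(d)
def onz(c,px,z,fish=False):
    o,d=ray(c,px,fish); return o+d*(z-o[2])/d[2]
def tri(rs):
    A=sum(np.eye(3)-np.outer(d,d) for o,d in rs);b=sum((np.eye(3)-np.outer(d,d))@o for o,d in rs)
    return np.linalg.solve(A,b)
def masks(img):
    h=cv2.cvtColor(img,cv2.COLOR_RGB2HSV)
    H,S,V=cv2.split(h); k=(S>140)&(V>60)
    return {"red":k&((H<8)|(H>172)),"yellow":k&(H>18)&(H<34),"blue":k&(H>100)&(H<125),"white":(S<40)&(V>190)}
def blobs(img,roi,amin=10):
    x0,y0,x1,y1=roi
    for n,m in masks(img).items():
        q=np.zeros(m.shape,np.uint8);q[y0:y1,x0:x1]=m[y0:y1,x0:x1]
        k,l,s,ce=cv2.connectedComponentsWithStats(q)
        for i in range(1,k):
            if s[i,4]>=amin: yield n,s[i].tolist(),ce[i],(l==i)
E
python3 - <<'E'
from h import *
for n,roi in (("scene",(295,100,400,275)),("side",(298,115,400,300))):
    c=ctrl.camera(n);print(n)
    for k,s,ce,m in blobs(c["image"],roi): print(k,s,ce.round(1),"z0.016",onz(c,ce,.016).round(3)[:2],"z.108",onz(c,ce,.108).round(3)[:2])
    im=c["image"][roi[1]:roi[3],roi[0]:roi[2]]
    cv2.imwrite(f"pics/{n}c.png",cv2.resize(im,None,fx=3.2,fy=3.2,interpolation=2)[:,:,::-1])
a=cv2.imread("pics/scenec.png");b=cv2.imread("pics/sidec.png");H=max(a.shape[0],b.shape[0])
f=lambda i:cv2.copyMakeBorder(i,0,H-i.shape[0],0,0,0)
cv2.imwrite("pics/both.png",np.hstack([f(a),f(b)]))
E
```

```text
scene
red [328, 139, 12, 12, 85] [333.6 145. ] z0.016 [0.612 0.097] z.108 [ 0.535 -0.025]
red [301, 149, 9, 13, 93] [305.  154.6] z0.016 [0.529 0.095] z.108 [ 0.465 -0.027]
red [364, 175, 31, 36, 308] [378.8 190.1] z0.016 [ 0.602 -0.109] z.108 [ 0.527 -0.201]
yellow [315, 114, 11, 11, 49] [318.4 117.8] z0.016 [0.647 0.235] z.108 [0.566 0.092]
yellow [323, 118, 5, 6, 17] [325.4 121. ] z0.016 [0.655 0.21 ] z.108 [0.572 0.071]
yellow [350, 239, 10, 21, 187] [354.6 249.3] z0.016 [ 0.457 -0.232] z.108 [ 0.404 -0.306]
blue [354, 164, 5, 6, 16] [355.6 166.2] z0.016 [ 0.608 -0.008] z.108 [ 0.533 -0.114]
blue [361, 169, 6, 4, 17] [363.5 171. ] z0.016 [ 0.613 -0.033] z.108 [ 0.537 -0.136]
blue [311, 173, 9, 15, 96] [315.2 179.6] z0.016 [ 0.501 -0.005] z.108 [ 0.441 -0.112]
blue [373, 204, 14, 17, 100] [379.8 212.4] z0.016 [ 0.56 -0.17] z.108 [ 0.492 -0.253]
white [395, 174, 5, 8, 21] [397.5 177.1] z0.016 [ 0.666 -0.092] z.108 [ 0.582 -0.186]
white [312, 210, 8, 16, 107] [315.5 217.6] z0.016 [ 0.438 -0.118] z.108 [ 0.387 -0.208]
white [295, 252, 10, 23, 192] [299.  264.2] z0.016 [ 0.349 -0.213]
[... 279 characters left out ...]
]
yellow [340, 129, 13, 10, 75] [346.3 133.4] z0.016 [0.624 0.259] z.108 [0.57  0.092]
yellow [325, 257, 17, 24, 190] [333.2 269. ] z0.016 [ 0.455 -0.229] z.108 [ 0.43  -0.312]
blue [371, 183, 13, 13, 107] [376.4 189.5] z0.016 [ 0.614 -0.015] z.108 [ 0.562 -0.135]
blue [319, 185, 12, 15, 77] [325.  193.4] z0.016 [ 0.497 -0.004] z.108 [ 0.465 -0.125]
blue [350, 225, 21, 20, 192] [360.5 234.4] z0.016 [ 0.532 -0.152] z.108 [ 0.494 -0.248]
white [382, 115, 18, 101, 865] [392.8 151.1] z0.016 [0.715 0.138] z.108 [ 0.645 -0.007]
white [366, 177, 10, 7, 34] [369.7 180.4] z0.016 [0.611 0.023] z.108 [ 0.56  -0.103]
white [302, 221, 13, 17, 89] [308.1 229.8] z0.016 [ 0.434 -0.116] z.108 [ 0.412 -0.218]
```

View pics/both.png

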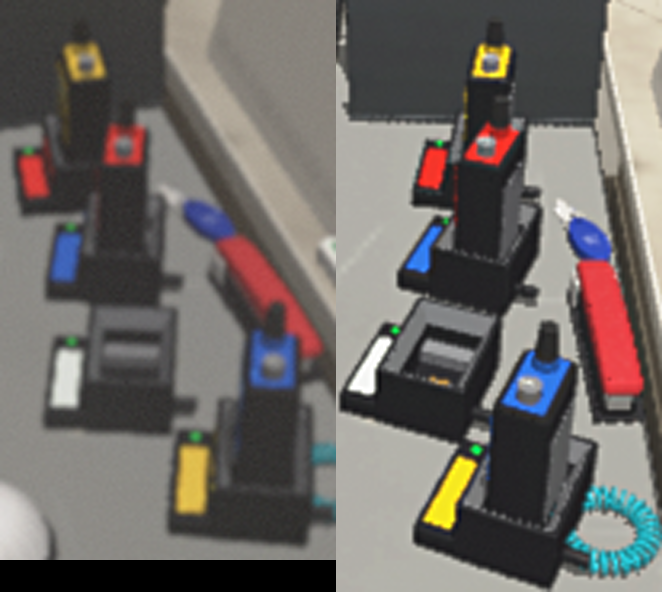

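Chargers found roughly: label centres near red (.53,.10), blue (.50,-.005), white (.436,-.117), yellow (.456,-.23), with yaws around -20°. Next I'll work out a close look with the wrist camera.

```bash
cat >> h.py <<'E'
def totool(p,yaw=None):
    "shift in tool axes to bring TCP to world p, and turn about tool z to reach yaw"
    s=ctrl.sense();R=Rn.from_euler("xyz",s["tool_rot"],degrees=True)
    out=R.inv().apply(np.array(p)-s["ee_pos"]).round(4)
    dz=None if yaw is None else round(-((yaw-s["tool_rot"][2]+180)%360-180),2)
    return out,dz
E
python3 - <<'E'
from h import *
c=ctrl.camera("wrist");s=ctrl.sense();R=Rn.from_euler("xyz",s["tool_rot"],degrees=True)
o,d=ray(c,(320,201),True);print("cam in tool",R.inv().apply(o-s["ee_pos"]),R.inv().apply(d))
print(totool((.47,-.07,.36),70),totool((.47,-.07,.36),-110))
sc=ctrl.camera("scene");sd=ctrl.camera("side")
print("binder",onz(sc,(270,141),0),onz(sc,(346,122),0),onz(sd,(301,151),0),onz(sd,(381,153),0))
E
```

```text
cam in tool [ 0.06700161  0.0003751  -0.14273544] [-2.61016965e-01 -7.75429386e-05  9.65334211e-01]
(array([-0.4691, -0.4992, -0.1287]), np.float64(92.36)) (array([-0.4691, -0.4992, -0.1287]), np.float64(-87.64))
binder [0.4921897  0.21822529 0.        ] [0.7154483  0.20077391 0.        ] [0.4858481  0.21785771 0.        ] [0.69215539 0.16112008 0.        ]
```

Call:
shift_gripper(ticks={"sx": [-0.034,-0.068,-0.102,-0.136,-0.17],"sy": [-0.034,-0.068,-0.102,-0.136,-0.17],"sz": [-0.014,-0.028,-0.042,-0.056,-0.07],"wx": [0,0,0,0,0],"wy": [0,0,0,0,0],"wz": [8,16,24,32,40]})

```text
time: 0.9
ee_pos: [0.285, 0.333, 0.3019]
tool_rot: [180.0, 0.0, 122.1]
ft_force: [1.2, 0.2, 0.6]
width: 0.0853
grip_force: 0.0
```

```bash
python3 -c "
from h import *
print(totool((.47,-.04,.30),70))"
```

```text
(array([-0.4144, -0.0413,  0.0019]), np.float64(52.08))
```

Call:
shift_gripper(ticks={"sx": [-0.042,-0.084,-0.126,-0.168,-0.21],"sy": [-0.004,-0.008,-0.012,-0.016,-0.02],"sz": [0,0,0,0,0],"wx": [0,0,0,0,0],"wy": [0,0,0,0,0],"wz": [5,10,15,20,25]})

```text
time: 1.4
ee_pos: [0.3804, 0.1451, 0.3015]
tool_rot: [179.9, -0.0, 97.2]
ft_force: [0.5, 0.1, -0.5]
width: 0.0855
grip_force: 0.0
```

```bash
python3 -c "
from h import *
print(totool((.47,-.04,.30),70))"
```

```text
(array([-0.1948,  0.0658,  0.0015]), np.float64(27.16))
```

Call:
shift_gripper(ticks={"sx": [-0.04,-0.08,-0.12,-0.16,-0.195],"sy": [0.015,0.03,0.045,0.06,0.066],"sz": [0,0,0,0,0],"wx": [0,0,0,0,0],"wy": [0,0,0,0,0],"wz": [6,12,18,24,27]})

```text
time: 1.9
ee_pos: [0.4716, -0.0403, 0.3011]
tool_rot: [180.0, -0.0, 70.1]
ft_force: [0.1, 0.1, -0.0]
width: 0.0853
grip_force: 0.0
```

Call:
shift_gripper(ticks={"sx": [0,0],"sy": [0,0],"sz": [0,0],"wx": [0,0],"wy": [0,0],"wz": [0,0]})

```text
time: 2.1
ee_pos: [0.4704, -0.0386, 0.301]
tool_rot: [-179.9, -0.0, 70.3]
ft_force: [-0.7, 0.1, 0.5]
width: 0.0855
grip_force: 0.0
```

```bash
python3 - <<'E'
from h import *
c=ctrl.camera("wrist");cv2.imwrite("pics/w1.png",c["image"][:,:,::-1])
for k,s,ce,m in blobs(c["image"],(0,0,640,400),30): print(k,s,ce.round(1),"z.016",onz(c,ce,.016,True).round(3)[:2],"z.108",onz(c,ce,.108,True).round(3)[:2])
E
```

```text
red [28, 2, 25, 7, 87] [40.1  4.6] z.016 [0.068 0.478] z.108 [0.159 0.381]
red [5, 35, 14, 26, 173] [11.3 47.9] z.016 [-0.046  0.448] z.108 [0.07  0.357]
red [335, 40, 3, 22, 38] [335.6  51.1] z.016 [0.544 0.108] z.108 [0.533 0.09 ]
red [319, 42, 15, 38, 484] [326.3  60.5] z.016 [0.527 0.099] z.108 [0.52  0.083]
red [355, 121, 7, 10, 49] [358.2 124.6] z.016 [0.539 0.   ] z.108 [0.529 0.005]
red [356, 124, 31, 44, 623] [370.3 144.6] z.016 [ 0.546 -0.031] z.108 [ 0.534 -0.019]
red [211, 132, 8, 9, 45] [214.8 136.2] z.016 [0.343 0.056] z.108 [0.375 0.049]
red [214, 145, 7, 8, 47] [217.2 148.6] z.016 [0.34  0.038] z.108 [0.373 0.035]
red [347, 149, 7, 11, 47] [349.6 153.8] z.016 [ 0.514 -0.034] z.108 [ 0.509 -0.022]
red [405, 150, 22, 88, 1482] [416.3 193.8] z.016 [ 0.589 -0.122] z.108 [ 0.568 -0.09 ]
red [164, 166, 48, 52, 930] [
[... 3603 characters left out ...]
2]
white [315, 254, 51, 64, 979] [335.3 284.8] z.016 [ 0.429 -0.222] z.108 [ 0.443 -0.169]
white [298, 263, 13, 39, 213] [304.3 281.5] z.016 [ 0.385 -0.2  ] z.108 [ 0.408 -0.152]
white [237, 268, 7, 16, 67] [240.  274.7] z.016 [ 0.291 -0.156] z.108 [ 0.334 -0.118]
white [251, 278, 45, 41, 1443] [273.  297.7] z.016 [ 0.325 -0.213] z.108 [ 0.361 -0.162]
white [149, 287, 10, 7, 37] [152.7 289.2] z.016 [ 0.113 -0.138] z.108 [ 0.195 -0.103]
white [224, 293, 16, 30, 214] [230.  307.9] z.016 [ 0.244 -0.211] z.108 [ 0.297 -0.16 ]
white [404, 298, 11, 12, 75] [409.3 302.7] z.016 [ 0.535 -0.303] z.108 [ 0.526 -0.232]
white [575, 323, 15, 28, 140] [581.8 336.1] z.016 [ 0.96  -0.644] z.108 [ 0.86 -0.5 ]
```

View pics/w1.png

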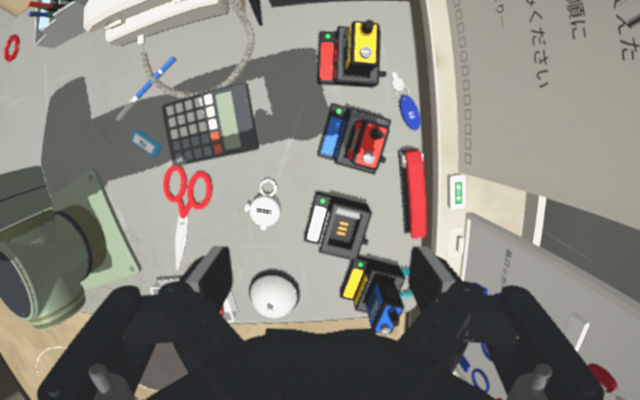

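The wrist view shows all four chargers in a column: red (345,55), blue (355,140), white (338,222) and yellow (370,290). Fronts face left and antennas sit on the far (upper) side.

```bash
cat >> h.py <<'E'
def rect(c,m,z,fish=True):
    "min-area rectangle of a mask projected on plane z: centre, sizes, yaw of its short axis (mod 180, near 0)"
    cn=max(cv2.findContours(m.astype(np.uint8),0,cv2.CHAIN_APPROX_NONE)[0],key=cv2.contourArea)[:,0]
    P=np.array([onz(c,p,z,fish)[:2] for p in cn]);r=cv2.minAreaRect((P*1000).astype(np.float32))
    b=cv2.boxPoints(r);e=[b[1]-b[0],b[2]-b[1]];e=sorted(e,key=np.linalg.norm)[0]
    a=np.degrees(np.arctan2(e[1],e[0]));a=(a+90)%180-90
    return np.round(r[0],1),np.sort(r[1]).round(1),round(a,1)
E
python3 - <<'E'
from h import *
c=ctrl.camera("wrist")
for k,s,ce,m in blobs(c["image"],(300,0,410,340),60):
    if s[4]<700: print(k,s,"lab",rect(c,m,.016),"top",rect(c,m,.108))
E
```

```text
red [319, 43, 18, 38, 504] lab (array([529.3,  98. ]), array([22.5, 53.3]), np.float32(-23.5)) top (array([521.2,  82.3]), array([17.6, 41.9]), np.float32(-23.5))
red [356, 124, 31, 45, 629] lab (array([546.2, -33. ]), array([30.5, 58.9]), np.float32(-34.8)) top (array([534.5, -20.5]), array([24. , 46.3]), np.float32(-34.8))
red [405, 151, 5, 62, 153] lab (array([581. , -99.6]), array([ 6.1, 90.8]), np.float32(-15.9)) top (array([561.8, -72.8]), array([ 4.8, 71.3]), np.float32(-15.9))
yellow [355, 23, 23, 41, 646] lab (array([587.5, 107.1]), array([30.8, 58.6]), np.float32(-20.6)) top (array([566.9,  89.4]), array([24.2, 46. ]), np.float32(-20.6))
yellow [343, 269, 25, 36, 478] lab (array([ 457.5, -236.2]), array([29.1, 62.9]), np.float32(-36.7)) top (array([ 464.9, -180. ]), array([22.9, 49.3]), np.float32(-36.7))
blue [401, 96, 9, 31, 189] lab (array([608.1,  -0.8]), array([11.8, 42.5]), np.float32(-18.4)) top (array([583.1,   4.8]), array([ 9.3, 33.3]), np.float32(-18.4))
blue [325, 117, 17, 27, 245] lab (array([503.7,   5.2]), array([16.4, 34.3]), np.float32(-33.4)) top (array([5
[... 849 characters left out ...]
12.4, 55.7]), np.float32(-20.7))
white [307, 207, 20, 35, 399] lab (array([ 435.5, -114.8]), array([16.9, 53.8]), np.float32(-34.1)) top (array([447.6, -84.7]), array([13.3, 42.2]), np.float32(-34.1))
white [337, 209, 22, 9, 99] lab (array([ 484., -115.]), array([ 6.9, 32.2]), np.float32(55.7)) top (array([485.7, -84.9]), array([ 5.4, 25.3]), np.float32(55.7))
white [300, 259, 21, 46, 269] lab (array([ 393. , -204.6]), array([32.3, 83.8]), np.float32(-21.2)) top (array([ 414.2, -155.3]), array([25.4, 65.8]), np.float32(-21.2))
white [324, 299, 42, 20, 336] lab (array([ 425.5, -273.7]), array([38.3, 68.7]), np.float32(24.6)) top (array([ 439.7, -209.5]), array([30.1, 54. ]), np.float32(24.6))
```

```bash
python3 -c "
from h import *
print(totool((.4915,-.2479,.19),53))"
```

```text
(array([-0.1912,  0.0907,  0.1111]), np.float64(17.42))
```

Call:
shift_gripper(ticks={"sx": [-0.04,-0.08,-0.12,-0.16,-0.191],"sy": [0.02,0.04,0.06,0.08,0.091],"sz": [0.015,0.03,0.05,0.08,0.111],"wx": [0,0,0,0,0],"wy": [0,0,0,0,0],"wz": [4,8,12,16,17.4]})

```text
time: 2.7
ee_pos: [0.4934, -0.2495, 0.1904]
tool_rot: [179.8, -0.1, 53.0]
ft_force: [0.9, 0.0, 0.2]
width: 0.0856
grip_force: 0.0
```

Call:
shift_gripper(ticks={"sx": [0,0,0],"sy": [0,0,0],"sz": [0,0,0],"wx": [0,0,0],"wy": [0,0,0],"wz": [0,0,0]})

```text
time: 3.0
ee_pos: [0.4928, -0.2473, 0.1914]
tool_rot: [179.9, -0.0, 53.1]
ft_force: [-0.5, -0.1, 0.1]
width: 0.0855
grip_force: 0.0
```

```bash
python3 - <<'E'
from h import *
c=ctrl.camera("wrist");cv2.imwrite("pics/w2.png",c["image"][:,:,::-1])
for k,s,ce,m in blobs(c["image"],(150,0,500,400),80):
    if s[4]<3500 and k!="white": print(k,s,"lab",rect(c,m,.016),"top",rect(c,m,.108))
E
```

```text
red [291, 0, 66, 91, 2437] lab (array([ 585.8, -128.9]), array([ 26.7, 111.2]), np.float32(-11.7)) top (array([ 570.1, -147.6]), array([19., 79.]), np.float32(-11.7))
yellow [274, 166, 18, 49, 795] lab (array([ 455.4, -229.6]), array([18. , 52.6]), np.float32(-38.1)) top (array([ 477.4, -219.2]), array([12.8, 37.4]), np.float32(-38.1))
blue [183, 0, 11, 31, 273] lab (array([491.6,  -6.9]), array([12.2, 38.7]), np.float32(-33.4)) top (array([503.2, -60.9]), array([ 8.7, 27.5]), np.float32(-33.4))
blue [493, 102, 7, 36, 159] lab (array([ 698.2, -305.9]), array([ 8.8, 40.5]), np.float32(-33.9)) top (array([ 650. , -273.5]), array([ 6.2, 28.8]), np.float32(-33.9))
blue [459, 116, 29, 25, 519] lab (array([ 665.8, -299.4]), array([26.6, 33. ]), np.float32(71.9)) top (array([ 627. , -268.9]), array([18.9, 23.5]), np.float32(71.9))
blue [305, 181, 31, 57, 1137] lab (array([ 474.4, -270.5]), array([32.2, 63.3]), np.float32(-36.1)) top (array([ 491. , -248.3]), array([22.9, 45. ]), np.float32(-36.1))
blue [479, 196, 21, 25, 348] lab (array([ 638.2, -390.6]), array([21. , 41.8]), np.float32(34.6)) top (array([ 607.4, -333.7]), array([14.9, 29.7]), np.float32(34.6))
blue [490, 260, 10, 19, 129] lab (array([ 607.8, -474.3]), array([13.2, 32.9]), np.float32(-16.9)) top (array([ 585.8, -393.2]), array([ 9.4, 23.4]), np.float32(-16.9))
```

View pics/w2.png

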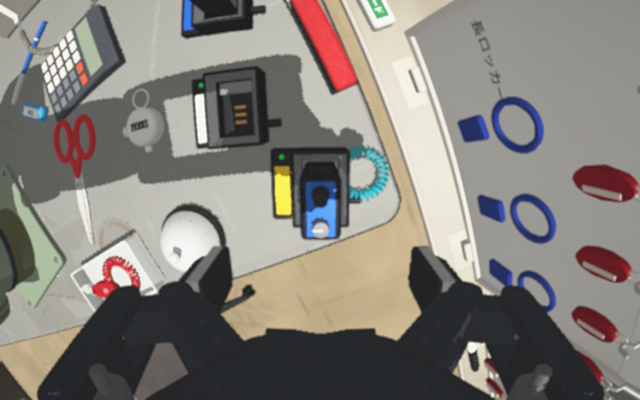

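The blue radio stands centred between the fingers at (320,210). The white charger's empty pocket is clear at (240,107). Now I'll fix the white charger from its label and work out the descent.

```bash
python3 - <<'E'
from h import *
c=ctrl.camera("wrist")
for k,s,ce,m in blobs(c["image"],(188,75,212,155),80):
    if k!="white": continue
    r=rect(c,m,.016);print(k,s,r)
    for th in (r[2],):
        a=np.radians(th);R=np.array([[np.cos(a),-np.sin(a)],[np.sin(a),np.cos(a)]])
        print("charger",r[0]-R@[-40,-6])
P=[onz(c,p,.043,True)[:2]*1000 for p in [(210,69),(263,67),(268,142),(212,146)]]
print(np.round(P),np.mean(P,0))
print(totool((.491,-.2483,.075),53.5))
E
```

```text
white [195, 94, 12, 50, 437] (array([ 433. , -113.1]), array([10.7, 52.9]), np.float32(-33.8))
charger [ 469.57715273 -130.36591849]
white [188, 101, 18, 52, 267] (array([ 423.9, -116.6]), array([20.5, 55.9]), np.float32(-39.4))
charger [ 458.61772587 -137.3528193 ]
[[ 479.  -88.]
 [ 520. -121.]
 [ 480. -181.]
 [ 434. -149.]] [ 478.19350784 -134.71881652]
(array([-0.0019, -0.0012,  0.1167]), np.float64(-0.4))
```

Call:
shift_gripper(ticks={"sx": [0,0,0,0.001,0.001],"sy": [0,0,0,-0.001,-0.001],"sz": [0.03,0.06,0.09,0.117,0.117],"wx": [0,0,0,0,0],"wy": [0,0,0,0,0],"wz": [0,0,0,0,0]})

```text
time: 3.6
ee_pos: [0.4901, -0.2451, 0.071]
tool_rot: [-179.7, 0.0, 53.1]
ft_force: [-0.9, 1.2, 0.1]
width: 0.0854
grip_force: 0.0
```

Call:
shift_gripper(ticks={"sx": [0,0,0,0,0],"sy": [0,0,0,0,0],"sz": [0,0,0,0,0],"wx": [0,0,0,0,0],"wy": [0,0,0,0,0],"wz": [0,0,0,0,0]}, jaw=0.02, squeeze=60)

```text
time: 4.1
ee_pos: [0.4927, -0.2477, 0.0748]
tool_rot: [179.8, -0.0, 53.0]
ft_force: [-0.0, 0.4, 5.9]
width: 0.031
grip_force: 60.6
```

Call:
shift_gripper(ticks={"sx": [0,0,0],"sy": [0,0,0],"sz": [0,0,0],"wx": [0,0,0],"wy": [0,0,0],"wz": [0,0,0]})

```text
time: 4.4
ee_pos: [0.4927, -0.2477, 0.0748]
tool_rot: [179.8, -0.0, 53.0]
ft_force: [-0.4, 0.1, 5.6]
width: 0.0313
grip_force: 60.6
```

Call:
shift_gripper(ticks={"sx": [0,0,0,0,0],"sy": [0,0,0,0,0],"sz": [-0.015,-0.04,-0.07,-0.1,-0.12],"wx": [0,0,0,0,0],"wy": [0,0,0,0,0],"wz": [0,0,0,0,0]})

```text
time: 4.9
ee_pos: [0.4922, -0.2475, 0.1954]
tool_rot: [179.9, -0.0, 53.0]
ft_force: [1.1, -1.0, -2.6]
width: 0.0315
grip_force: 60.1
```

Call:
shift_gripper(ticks={"sx": [0,0,0],"sy": [0,0,0],"sz": [0,0,0],"wx": [0,0,0],"wy": [0,0,0],"wz": [0,0,0]})

```text
time: 5.2
ee_pos: [0.4908, -0.2468, 0.1914]
tool_rot: [-179.8, 0.0, 53.0]
ft_force: [-0.4, -0.4, -3.2]
width: 0.0309
grip_force: 60.1
```

```bash
python3 - <<'E'
from h import *
c=ctrl.camera("wrist");cv2.imwrite("pics/w3.png",c["image"][:,:,::-1])
for k,s,ce,m in blobs(c["image"],(150,0,400,300),80):
    if s[4]<3500: print(k,s,"lab",rect(c,m,.016),"held",rect(c,m,.228))
E
```

```text
red [293, 0, 67, 90, 2410] lab (array([ 585.8, -129.3]), array([ 26.7, 110.5]), np.float32(-11.1)) held (array([ 548.9, -172.1]), array([ 8.9, 36.9]), np.float32(-11.1))
yellow [277, 165, 17, 49, 729] lab (array([ 455.3, -229.3]), array([17.1, 52.6]), np.float32(-38.1)) held (array([ 505.4, -205.5]), array([ 5.7, 17.5]), np.float32(-38.1))
blue [185, 0, 12, 30, 264] lab (array([491.8,  -7.5]), array([13.4, 37.7]), np.float32(-33.7)) held (array([ 517.5, -131.5]), array([ 4.5, 12.6]), np.float32(-33.7))
blue [291, 241, 59, 59, 1853] lab (array([ 426.4, -329.2]), array([65.8, 77.1]), np.float32(-36.8)) held (array([ 495.7, -238.8]), array([22. , 25.7]), np.float32(-36.8))
white [268, 0, 17, 10, 87] lab (array([569.6, -64.2]), array([ 9.2, 16.6]), np.float32(74.1)) held (array([ 543.5, -150.4]), array([3.1, 5.6]), np.float32
[... 328 characters left out ...]
.float32(-43.0))
white [197, 93, 13, 50, 437] lab (array([ 432.8, -113.1]), array([10.7, 53.2]), np.float32(-33.9)) held (array([ 497.9, -166.7]), array([ 3.6, 17.7]), np.float32(-33.9))
white [170, 102, 40, 53, 923] lab (array([ 413. , -108.5]), array([39.6, 61.1]), np.float32(-27.6)) held (array([ 491.2, -165.2]), array([13.2, 20.4]), np.float32(-27.6))
white [354, 157, 24, 29, 545] lab (array([ 535. , -264.5]), array([24.4, 29.8]), np.float32(-35.8)) held (array([ 532. , -217.2]), array([ 8.1, 10. ]), np.float32(-35.8))
white [353, 176, 47, 55, 1306] lab (array([ 523.6, -304.5]), array([37.6, 64.1]), np.float32(-88.8)) held (array([ 528.2, -230.6]), array([12.6, 21.4]), np.float32(-88.8))
```

View pics/w3.png

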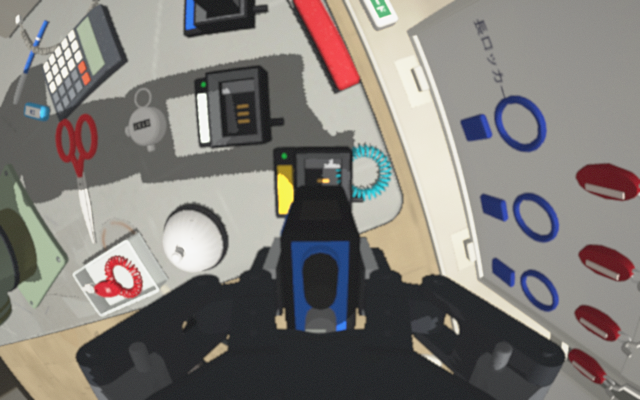

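The blue radio hangs straight in the fingers at (320,280), and the yellow pocket below it is free. Zooming on the white charger to pin its rim corners.

```bash
python3 - <<'E'
import cv2
i=cv2.imread("pics/w3.png")[55:155,185:285];cv2.imwrite("pics/w3c.png",cv2.resize(i,None,fx=6,fy=6,interpolation=cv2.INTER_CUBIC))
E
```

```text
(no output)
```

View pics/w3c.png

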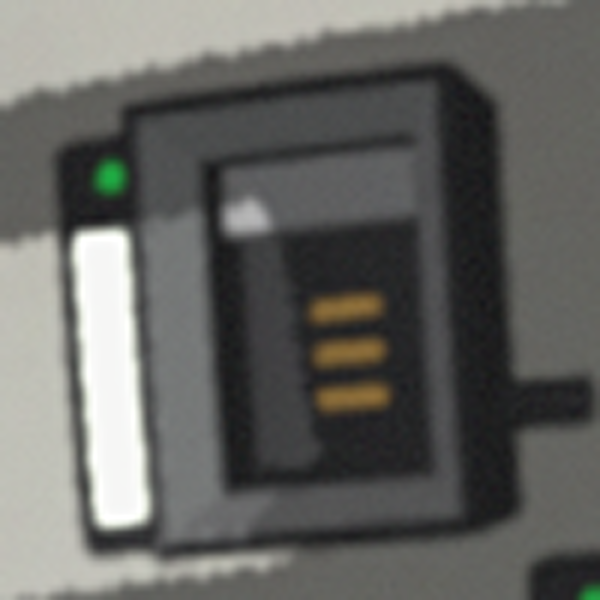

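The zoom shows rim corners (zoomed) at (125,105), (440,70), (468,530), (160,555), and the throat at (207,165), (415,145), (432,472), (230,488).

```bash
python3 - <<'E'
from h import *
c=ctrl.camera("wrist")
for Z,Q in ((.043,[(125,105),(440,70),(468,530),(160,555)]),(.030,[(207,165),(415,145),(432,472),(230,488)])):
    P=np.array([onz(c,((u+.5)/6-.5+185,(v+.5)/6-.5+55),Z,True)[:2]*1000 for u,v in Q]);ul,ur,lr,ll=P
    e=ur+lr-ul-ll;f=ul+ur-ll-lr
    print(P.mean(0).round(1),np.linalg.norm(e)/2,np.linalg.norm(f)/2,np.degrees(np.arctan2(e[1],e[0])),np.degrees(np.arctan2(-f[0],f[1])))
print(ctrl.sense()["ee_pos"],totool((.4715,-.134,.195),56))
E
```

```text
[ 471.9 -132.1] 52.49813833168177 74.30040518663485 -34.85091494714747 -33.86547749211452
[ 472.4 -132.8] 35.692517352649666 55.027871095372326 -35.14552356808715 -34.308880880618894
[ 0.49102957 -0.24685228  0.1915102 ] (array([ 0.0783, -0.0836, -0.0032]), np.float64(-3.04))
```

```bash
python3 -c "
from h import *
print(totool((.473,-.1313,.17),55.6))"
```

```text
(array([ 0.0814, -0.0839,  0.0218]), np.float64(-2.64))
```

Call:
shift_gripper(ticks={"sx": [0.02,0.04,0.06,0.08,0.08],"sy": [-0.021,-0.042,-0.063,-0.084,-0.084],"sz": [0,0,0.01,0.021,0.021],"wx": [0,0,0,0,0],"wy": [0,0,0,0,0],"wz": [-1,-2,-2.6,-2.6,-2.6]})

```text
time: 5.8
ee_pos: [0.4703, -0.1296, 0.1698]
tool_rot: [-179.6, 0.1, 55.7]
ft_force: [-1.0, 0.0, -1.7]
width: 0.031
grip_force: 60.4
```

Call:
shift_gripper(ticks={"sx": [0,0,0],"sy": [0,0,0],"sz": [0,0,0],"wx": [0,0,0],"wy": [0,0,0],"wz": [0,0,0]})

```text
time: 6.1
ee_pos: [0.4734, -0.1337, 0.1723]
tool_rot: [180.0, -0.0, 55.5]
ft_force: [0.5, -0.7, -1.7]
width: 0.0313
grip_force: 60.4
```

```bash
python3 -c "
from h import *
print(totool((.473,-.1313,.0748),55.6))"
```

```text
(array([ 0.0017, -0.0018,  0.0975]), np.float64(-0.09))
```

Call:
shift_gripper(ticks={"sx": [0.001,0.001,0.001,0.001,0.001],"sy": [-0.001,-0.001,-0.001,-0.001,-0.001],"sz": [0.025,0.05,0.057,0.057,0.057],"wx": [0,0,0,0,0],"wy": [0,0,0,0,0],"wz": [0,0,0,0,0]})

```text
time: 6.6
ee_pos: [0.4736, -0.132, 0.116]
tool_rot: [179.9, -0.0, 55.5]
ft_force: [0.7, 0.4, -2.5]
width: 0.0314
grip_force: 60.4
```

Call:
shift_gripper(ticks={"sx": [0,0,0,0,0],"sy": [0,0,0,0,0],"sz": [0.008,0.016,0.022,0.028,0.028],"wx": [0,0,0,0,0],"wy": [0,0,0,0,0],"wz": [0,0,0,0,0]})

```text
time: 7.1
ee_pos: [0.472, -0.1312, 0.0862]
tool_rot: [-179.9, 0.0, 55.6]
ft_force: [-0.0, -0.4, -1.4]
width: 0.0315
grip_force: 60.6
```

```bash
python3 -c "
from h import *
print(totool((.473,-.1313,.0748),55.6))"
```

```text
(array([0.0005, 0.0009, 0.0114]), np.float64(-0.03))
```

Call:
shift_gripper(ticks={"sx": [0,0,0,0,0],"sy": [0,0,0,0,0],"sz": [0.004,0.008,0.011,0.013,0.013],"wx": [0,0,0,0,0],"wy": [0,0,0,0,0],"wz": [0,0,0,0,0]})

```text
time: 7.6
ee_pos: [0.4727, -0.1314, 0.0748]
tool_rot: [-180.0, -0.0, 55.6]
ft_force: [-2.2, 1.1, 3.1]
width: 0.0311
grip_force: 61.1
```

Call:
shift_gripper(ticks={"sx": [0,0,0,0,0],"sy": [0,0,0,0,0],"sz": [0,0,0,-0.01,-0.03],"wx": [0,0,0,0,0],"wy": [0,0,0,0,0],"wz": [0,0,0,0,0]}, jaw=0.085)

```text
time: 8.1
ee_pos: [0.4718, -0.1311, 0.1038]
tool_rot: [-179.8, 0.1, 55.6]
ft_force: [-0.9, -0.4, -0.4]
width: 0.0848
grip_force: 0.0
```

Call:
shift_gripper(ticks={"sx": [0,0,0,0,0],"sy": [0,0,0,0,0],"sz": [-0.03,-0.07,-0.1,-0.1,-0.1],"wx": [0,0,0,0,0],"wy": [0,0,0,0,0],"wz": [0,0,0,0,0]})

```text
time: 8.6
ee_pos: [0.4729, -0.1315, 0.2051]
tool_rot: [179.9, -0.0, 55.6]
ft_force: [-0.3, 0.1, -1.1]
width: 0.0855
grip_force: 0.0
```

```bash
python3 -c "
from h import *
c=ctrl.camera('wrist');cv2.imwrite('pics/w4.png',c['image'][:,:,::-1])
for k,s,ce,m in blobs(c['image'],(150,0,450,400),200):
    if s[4]<3500 and k!='white': print(k,s,'lab',rect(c,m,.016),'top',rect(c,m,.108))
print(totool((.567,.0893,.2),69))"
```

```text
red [290, 17, 32, 55, 1205] lab (array([544. ,   0.9]), array([32.2, 61.9]), np.float32(-35.1)) top (array([534.4, -20.4]), array([23.3, 44.7]), np.float32(-35.1))
red [372, 57, 61, 117, 2795] lab (array([ 589.3, -122.5]), array([ 28.1, 134.5]), np.float32(-11.5)) top (array([ 567.2, -109.7]), array([20.3, 97.2]), np.float32(-11.5))
yellow [347, 235, 18, 42, 615] lab (array([ 455.3, -229.9]), array([18.1, 54.1]), np.float32(-35.7)) top (array([ 470.3, -187.3]), array([13.1, 39.1]), np.float32(-35.7))
blue [348, 0, 33, 36, 638] lab (array([613.5,  -7.6]), array([23.1, 50.3]), np.float32(2.2)) top (array([584.6, -26.6]), array([16.7, 36.4]), np.float32(2.2))
blue [264, 46, 17, 49, 726] lab (array([498.3,  -2.3]), array([16.5, 53.4]), np.float32(-35.6)) top (array([501.4, -22.7]), array([12. , 38.6]), np.float32(-35.6))
blue [305, 177, 29, 54, 1014] lab (array([ 456.1, -152.9]), array([31. , 61.8]), np.float32(-33.7)) top (array([ 470.8, -131.6]), array([22.4, 44.6]), np.float32(-33.7))
(array([ 0.2355, -0.0466,  0.004 ]), np.float64(-13.44))
```

View pics/w4.png

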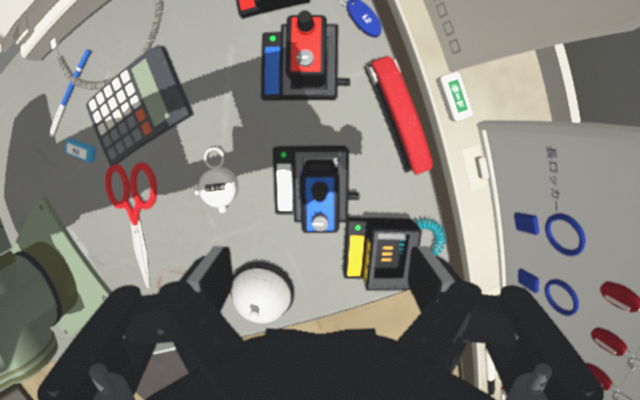

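The blue radio sits home in the white charger at (320,200), and the yellow pocket is empty at (388,250). Moving towards the yellow radio.

Call:
shift_gripper(ticks={"sx": [0.045,0.09,0.135,0.18,0.2],"sy": [-0.01,-0.02,-0.03,-0.04,-0.045],"sz": [-0.01,-0.02,-0.03,-0.03,-0.03],"wx": [0,0,0,0,0],"wy": [0,0,0,0,0],"wz": [-3,-6,-9,-12,-13.4]})

```text
time: 9.15
ee_pos: [0.5491, 0.0623, 0.2327]
tool_rot: [-179.9, -0.0, 69.2]
ft_force: [-0.2, -0.6, -0.7]
width: 0.0852
grip_force: 0.0
```

Call:
shift_gripper(ticks={"sx": [0,0,0],"sy": [0,0,0],"sz": [0,0,0],"wx": [0,0,0],"wy": [0,0,0],"wz": [0,0,0]})

```text
time: 9.45
ee_pos: [0.5479, 0.0579, 0.2334]
tool_rot: [-179.9, 0.1, 68.9]
ft_force: [-0.0, 0.2, -0.6]
width: 0.0849
grip_force: 0.0
```

```bash
python3 -c "
from h import *
c=ctrl.camera('wrist');cv2.imwrite('pics/w5.png',c['image'][:,:,::-1])
for k,s,ce,m in blobs(c['image'],(150,0,450,400),200):
    if s[4]<3500 and k!='white': print(k,s,'lab',rect(c,m,.016),'top',rect(c,m,.108))
print(totool((.567,.0893,.2),69))"
```

```text
red [285, 127, 15, 46, 595] lab (array([527.1,  98.8]), array([16.6, 53.2]), np.float32(-21.8)) top (array([538.4, 104.3]), array([12.4, 39.6]), np.float32(-21.8))
red [384, 246, 23, 83, 1497] lab (array([ 587.3, -127.8]), array([ 27.5, 138.2]), np.float32(-11.5)) top (array([583.2, -64.4]), array([ 20.5, 102.9]), np.float32(-11.5))
red [321, 250, 34, 44, 650] lab (array([521.7, -69.4]), array([32.3, 62.2]), np.float32(-34.7)) top (array([534.4, -20.9]), array([24. , 46.3]), np.float32(-34.7))
red [150, 258, 34, 37, 399] lab (array([277.2,  12.5]), array([50.1, 71.9]), np.float32(-78.0)) top (array([352.3,  40. ]), array([37.3, 53.5]), np.float32(-78.0))
yellow [315, 128, 28, 52, 997] lab (array([565.2,  78.7]), array([31. , 60.7]), np.float32(-22.5)) top (array([566.7,  89.3]), array([23.1, 45.2]), np.float32(-22.5))
blue [380, 183, 22, 38, 478] lab (array([615.6,  -2.8]), array([21.7, 51.4]), np.float32(0.9)) top (array([604.3,  28.7]), array([16.2, 38.3]), np.float32(0.9))
blue [291, 214, 25, 44, 584] lab (array([499.8,  -5.5]), array([22.2, 55.5]), np.float32(-35.6)) top (array([518. ,  26.6]), array([16.5, 41.3]), np.float32(-35.6))
(array([0.0363, 0.0063, 0.0337]), np.float64(-0.13))
```

View pics/w5.png

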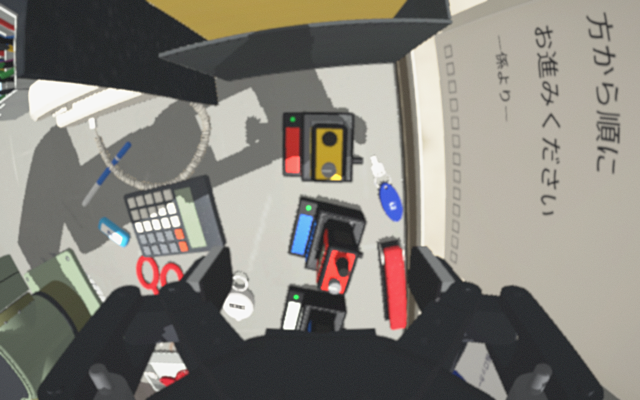

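The yellow radio is at (333,152) in the red charger. The binder stand's foot runs from (218,100) to (395,63), so I'll check its distance before lowering.

```bash
python3 -c "
from h import *
c=ctrl.camera('wrist')
for p in [(220,103),(300,77),(350,70),(393,63)]: print(p,onz(c,p,0,True).round(3),onz(c,p,.05,True).round(3))
for p in [(170,55),(300,37),(440,22)]: print('top',p,[onz(c,p,z,True).round(3)[:2].tolist() for z in (.1,.15,.2,.25)])
"
```

```text
(220, 103) [0.464 0.187 0.   ] [0.478 0.178 0.05 ]
(300, 77) [0.567 0.177 0.   ] [0.568 0.169 0.05 ]
(350, 70) [ 0.626  0.164 -0.   ] [0.619 0.158 0.05 ]
(393, 63) [0.679 0.155 0.   ] [0.665 0.151 0.05 ]
top (170, 55) [[0.462, 0.236], [0.482, 0.215], [0.502, 0.194], [0.522, 0.173]]
top (300, 37) [[0.581, 0.197], [0.58, 0.183], [0.578, 0.169], [0.576, 0.155]]
top (440, 22) [[0.711, 0.172], [0.686, 0.162], [0.66, 0.153], [0.635, 0.144]]
```

```bash
python3 -c "
from h import *
print(totool((.564,.0819,.0748),68.3))"
```

```text
(array([0.0283, 0.0061, 0.1591]), np.float64(0.56))
```

Call:
shift_gripper(ticks={"sx": [0.01,0.02,0.028,0.028,0.028],"sy": [0.002,0.004,0.006,0.006,0.006],"sz": [0.03,0.06,0.08,0.1,0.1],"wx": [0,0,0,0,0],"wy": [0,0,0,0,0],"wz": [0,0.6,0.6,0.6,0.6]})

```text
time: 10.05
ee_pos: [0.5623, 0.0819, 0.1316]
tool_rot: [-179.7, 0.2, 68.3]
ft_force: [-0.6, 0.2, -0.3]
width: 0.0849
grip_force: 0.0
```

Call:
shift_gripper(ticks={"sx": [0,0],"sy": [0,0],"sz": [0,0],"wx": [0,0],"wy": [0,0],"wz": [0,0]})

```text
time: 10.25
ee_pos: [0.5651, 0.0825, 0.1356]
tool_rot: [179.9, -0.1, 68.3]
ft_force: [0.2, -0.7, 0.8]
width: 0.0844
grip_force: 0.0
```

```bash
python3 -c "
from h import *
print(totool((.564,.0819,.0748),68.3))"
```

```text
(array([-0.0011, -0.0009,  0.0608]), np.float64(0.01))
```

Call:
shift_gripper(ticks={"sx": [0,0,0,0,0],"sy": [0,0,0,0,0],"sz": [0.02,0.04,0.055,0.06,0.06],"wx": [0,0,0,0,0],"wy": [0,0,0,0,0],"wz": [0,0,0,0,0]})

```text
time: 10.75
ee_pos: [0.5645, 0.0828, 0.0746]
tool_rot: [180.0, -0.0, 68.4]
ft_force: [-0.2, 0.3, 0.1]
width: 0.0849
grip_force: 0.0
```

Call:
shift_gripper(ticks={"sx": [0,0,0,0,0],"sy": [0,0,0,0,0],"sz": [0,0,0,0,0],"wx": [0,0,0,0,0],"wy": [0,0,0,0,0],"wz": [0,0,0,0,0]}, jaw=0.02, squeeze=60)

```text
time: 11.25
ee_pos: [0.565, 0.083, 0.075]
tool_rot: [179.9, -0.0, 68.4]
ft_force: [0.4, 0.4, 4.0]
width: 0.0313
grip_force: 60.3
```

Call:
shift_gripper(ticks={"sx": [0,0],"sy": [0,0],"sz": [0,0],"wx": [0,0],"wy": [0,0],"wz": [0,0]})

```text
time: 11.45
ee_pos: [0.565, 0.083, 0.075]
tool_rot: [179.9, -0.1, 68.4]
ft_force: [0.5, -0.0, 6.2]
width: 0.0314
grip_force: 60.5
```

Call:
shift_gripper(ticks={"sx": [0,0,0,0,0],"sy": [0,0,0,0,0],"sz": [-0.015,-0.05,-0.09,-0.13,-0.155],"wx": [0,0,0,0,0],"wy": [0,0,0,0,0],"wz": [0,0,0,0,0]})

```text
time: 11.95
ee_pos: [0.5646, 0.0831, 0.2314]
tool_rot: [179.9, -0.1, 68.4]
ft_force: [1.5, -0.1, -1.6]
width: 0.0311
grip_force: 60.3
```

Call:
shift_gripper(ticks={"sx": [0],"sy": [0],"sz": [0],"wx": [0],"wy": [0],"wz": [0]})

```text
time: 12.05
ee_pos: [0.5659, 0.0832, 0.2324]
tool_rot: [179.7, -0.2, 68.4]
ft_force: [-0.2, -0.5, -2.9]
width: 0.031
grip_force: 60.3
```

```bash
python3 -c "
from h import *
print(totool((.4871,-.2535,.23),53.4))"
```

```text
(array([-0.3421,  0.0508,  0.0015]), np.float64(14.97))
```

Call:
shift_gripper(ticks={"sx": [-0.04,-0.08,-0.12,-0.16,-0.2],"sy": [0.006,0.012,0.018,0.024,0.03],"sz": [0,0,0,0,0],"wx": [0,0,0,0,0],"wy": [0,0,0,0,0],"wz": [2,4,6,8,10]})

```text
time: 12.55
ee_pos: [0.5165, -0.1151, 0.2264]
tool_rot: [-179.7, 0.1, 58.3]
ft_force: [1.2, -0.0, -2.7]
width: 0.0309
grip_force: 60.0
```

```bash
python3 -c "
from h import *
print(totool((.4871,-.2535,.23),53.4))"
```

```text
(array([-0.1333,  0.0477, -0.0037]), np.float64(4.9))
```

Call:
shift_gripper(ticks={"sx": [-0.035,-0.07,-0.105,-0.136,-0.136],"sy": [0.012,0.024,0.036,0.046,0.046],"sz": [0,0,0,0.01,0.04],"wx": [0,0,0,0,0],"wy": [0,0,0,0,0],"wz": [1.5,3,4.5,5,5]})

```text
time: 13.05
ee_pos: [0.4861, -0.258, 0.1886]
tool_rot: [179.8, 0.1, 53.1]
ft_force: [0.5, 0.1, -2.4]
width: 0.0311
grip_force: 60.2
```

Call:
shift_gripper(ticks={"sx": [0,0,0,0],"sy": [0,0,0,0],"sz": [0.02,0.03,0.03,0.03],"wx": [0,0,0,0],"wy": [0,0,0,0],"wz": [0,0,0,0]})

```text
time: 13.45
ee_pos: [0.4865, -0.2538, 0.159]
tool_rot: [-180.0, -0.0, 53.4]
ft_force: [0.1, 0.7, -2.5]
width: 0.0312
grip_force: 60.0
```

```bash
python3 -c "
from h import *
print(totool((.4871,-.2535,.0748),53.4))"
```

```text
(array([0.0006, 0.0004, 0.0842]), np.float64(-0.01))
```

Call:
shift_gripper(ticks={"sx": [0,0,0,0,0],"sy": [0,0,0,0,0],"sz": [0.02,0.04,0.05,0.06,0.07],"wx": [0,0,0,0,0],"wy": [0,0,0,0,0],"wz": [0,0,0,0,0]})

```text
time: 13.95
ee_pos: [0.4871, -0.2542, 0.0894]
tool_rot: [179.9, -0.0, 53.4]
ft_force: [-0.6, -0.4, -2.7]
width: 0.0313
grip_force: 59.9
```

Call:
shift_gripper(ticks={"sx": [0,0,0,0,0],"sy": [0,0,0,0,0],"sz": [0.004,0.008,0.012,0.015,0.015],"wx": [0,0,0,0,0],"wy": [0,0,0,0,0],"wz": [0,0,0,0,0]})

```text
time: 14.45
ee_pos: [0.4865, -0.2541, 0.075]
tool_rot: [180.0, -0.0, 53.4]
ft_force: [-0.2, 0.8, 2.8]
width: 0.0316
grip_force: 60.7
```

```bash
python3 -c "
from h import *
print(totool((.4871,-.2535,.0748),53.4))"
```

```text
(array([0.0008, 0.0001, 0.0002]), np.float64(-0.04))
```

Call:
shift_gripper(ticks={"sx": [0,0,0,0,0],"sy": [0,0,0,0,0],"sz": [0,0,0,-0.01,-0.03],"wx": [0,0,0,0,0],"wy": [0,0,0,0,0],"wz": [0,0,0,0,0]}, jaw=0.085)

```text
time: 14.95
ee_pos: [0.4854, -0.2535, 0.1037]
tool_rot: [-179.8, 0.0, 53.4]
ft_force: [0.2, -0.3, -0.3]
width: 0.0848
grip_force: 0.0
```

Call:
shift_gripper(ticks={"sx": [0,0,0,0,0],"sy": [0,0,0,0,0],"sz": [-0.03,-0.07,-0.1,-0.1,-0.1],"wx": [0,0,0,0,0],"wy": [0,0,0,0,0],"wz": [0,0,0,0,0]})

```text
time: 15.45
ee_pos: [0.4865, -0.254, 0.2052]
tool_rot: [179.9, -0.0, 53.4]
ft_force: [0.1, 0.4, -0.2]
width: 0.0846
grip_force: 0.0
```

```bash
python3 -c "
from h import *
c=ctrl.camera('wrist')
for k,s,ce,m in blobs(c['image'],(150,0,450,400),200):
    if s[4]<3500 and k in('red','yellow'): print(k,s,'lab',rect(c,m,.016),'top',rect(c,m,.108))
print(totool((.5298,-.0272,.2),55))"
```

```text
red [295, 0, 62, 84, 2142] lab (array([ 585.3, -130.7]), array([ 26.6, 106.9]), np.float32(-11.6)) top (array([ 568.6, -150. ]), array([19.2, 77.3]), np.float32(-11.6))
yellow [276, 155, 18, 48, 751] lab (array([ 455.7, -229.2]), array([17.9, 52.7]), np.float32(-36.6)) top (array([ 474.9, -221.1]), array([13. , 38.1]), np.float32(-36.6))
yellow [306, 167, 30, 56, 1124] lab (array([ 476.2, -267.4]), array([32. , 63.1]), np.float32(-37.2)) top (array([ 489.7, -248.8]), array([23.2, 45.6]), np.float32(-37.2))
(array([ 0.208 , -0.0999,  0.004 ]), np.float64(-1.63))
```

Yellow is home. Now the red radio.

Call:
shift_gripper(ticks={"sx": [0.042,0.084,0.125,0.167,0.208],"sy": [-0.02,-0.04,-0.06,-0.08,-0.1],"sz": [0,0,0,0,0],"wx": [0,0,0,0,0],"wy": [0,0,0,0,0],"wz": [0,0,-1,-1.6,-1.6]})

```text
time: 16.0
ee_pos: [0.5294, -0.0255, 0.2026]
tool_rot: [-179.8, 0.1, 55.0]
ft_force: [0.7, -0.2, 0.0]
width: 0.0849
grip_force: 0.0
```

Call:
shift_gripper(ticks={"sx": [0,0,0],"sy": [0,0,0],"sz": [0.03,0.05,0.05],"wx": [0,0,0],"wy": [0,0,0],"wz": [0,0,0]})

```text
time: 16.3
ee_pos: [0.5272, -0.0266, 0.1502]
tool_rot: [-179.5, 0.3, 55.0]
ft_force: [-0.3, 0.3, -0.4]
width: 0.0847
grip_force: 0.0
```

```bash
python3 -c "
from h import *
print(totool((.5298,-.0272,.0748),55))"
```

```text
(array([0.0013, 0.0031, 0.0753]), np.float64(0.03))
```

Call:
shift_gripper(ticks={"sx": [0,0,0,0,0],"sy": [0,0,0,0,0],"sz": [0.02,0.045,0.07,0.08,0.08],"wx": [0,0,0,0,0],"wy": [0,0,0,0,0],"wz": [0,0,0,0,0]})

```text
time: 16.8
ee_pos: [0.5294, -0.0276, 0.0732]
tool_rot: [-179.8, 0.1, 54.9]
ft_force: [-0.0, 0.1, 1.2]
width: 0.0854
grip_force: 0.0
```

Call:
shift_gripper(ticks={"sx": [0,0,0,0,0],"sy": [0,0,0,0,0],"sz": [0,0,0,0,0],"wx": [0,0,0,0,0],"wy": [0,0,0,0,0],"wz": [0,0,0,0,0]}, jaw=0.02, squeeze=60)

```text
time: 17.3
ee_pos: [0.531, -0.0274, 0.0752]
tool_rot: [179.9, -0.1, 55.0]
ft_force: [0.5, -0.6, 4.7]
width: 0.0312
grip_force: 60.4
```

Call:
shift_gripper(ticks={"sx": [0,0],"sy": [0,0],"sz": [0,0],"wx": [0,0],"wy": [0,0],"wz": [0,0]})

```text
time: 17.5
ee_pos: [0.531, -0.0274, 0.0752]
tool_rot: [179.9, -0.1, 55.0]
ft_force: [-0.3, -0.7, 6.4]
width: 0.0311
grip_force: 60.5
```

Call:
shift_gripper(ticks={"sx": [0,0,0,0,0],"sy": [0,0,0,0,0],"sz": [-0.015,-0.05,-0.085,-0.11,-0.11],"wx": [0,0,0,0,0],"wy": [0,0,0,0,0],"wz": [0,0,0,0,0]})

```text
time: 18.0
ee_pos: [0.5321, -0.0275, 0.1874]
tool_rot: [179.6, -0.2, 55.0]
ft_force: [0.7, 0.5, -2.2]
width: 0.0314
grip_force: 60.1
```

```bash
python3 -c "
from h import *
print(totool((.5642,.0823,.18),68.4))"
```

```text
(array([ 0.1083, -0.0368,  0.0076]), np.float64(-13.43))
```

Call:
shift_gripper(ticks={"sx": [0.027,0.054,0.081,0.108,0.108],"sy": [-0.009,-0.018,-0.027,-0.036,-0.036],"sz": [0,0,0,0.005,0.01],"wx": [0,0,0,0,0],"wy": [0,0,0,0,0],"wz": [-3.4,-6.8,-10,-13.4,-13.4]})

```text
time: 18.5
ee_pos: [0.5626, 0.0846, 0.172]
tool_rot: [-179.9, -0.0, 68.6]
ft_force: [-0.9, -1.3, -2.7]
width: 0.031
grip_force: 60.0
```

Call:
shift_gripper(ticks={"sx": [0,0,0,0],"sy": [0,0,0,0],"sz": [0.02,0.03,0.03,0.03],"wx": [0,0,0,0],"wy": [0,0,0,0],"wz": [0,0,0,0]})

```text
time: 18.9
ee_pos: [0.5625, 0.0813, 0.1438]
tool_rot: [-179.9, 0.0, 68.3]
ft_force: [-0.4, 0.6, -2.3]
width: 0.0308
grip_force: 60.0
```

```bash
python3 -c "
from h import *
print(totool((.5642,.0823,.0748),68.4))"
```

```text
(array([0.0016, 0.0013, 0.069 ]), np.float64(-0.08))
```

Call:
shift_gripper(ticks={"sx": [0.001,0.001,0.001,0.001,0.001],"sy": [0.001,0.001,0.001,0.001,0.001],"sz": [0.015,0.03,0.04,0.05,0.056],"wx": [0,0,0,0,0],"wy": [0,0,0,0,0],"wz": [0,0,0,0,0]})

```text
time: 19.4
ee_pos: [0.564, 0.0822, 0.0877]
tool_rot: [-180.0, -0.0, 68.3]
ft_force: [-0.1, 0.4, -1.8]
width: 0.0313
grip_force: 60.1
```

Call:
shift_gripper(ticks={"sx": [0,0,0,0,0],"sy": [0,0,0,0,0],"sz": [0.004,0.008,0.011,0.014,0.014],"wx": [0,0,0,0,0],"wy": [0,0,0,0,0],"wz": [0,0,0,0,0]})

```text
time: 19.9
ee_pos: [0.5643, 0.0823, 0.0752]
tool_rot: [180.0, -0.0, 68.4]
ft_force: [-1.5, 0.1, 4.6]
width: 0.0314
grip_force: 60.6
```

```bash
python3 -c "
from h import *
print(totool((.5642,.0823,.0748),68.4))"
```

```text
(array([-0.0001, -0.    ,  0.0004]), np.float64(-0.03))
```

Call:
shift_gripper(ticks={"sx": [0,0,0,0,0],"sy": [0,0,0,0,0],"sz": [0,0,0,-0.01,-0.03],"wx": [0,0,0,0,0],"wy": [0,0,0,0,0],"wz": [0,0,0,0,0]}, jaw=0.085)

```text
time: 20.4
ee_pos: [0.563, 0.0822, 0.1036]
tool_rot: [-179.8, 0.1, 68.4]
ft_force: [-0.2, -0.4, 0.0]
width: 0.0851
grip_force: 0.0
```

Call:
shift_gripper(ticks={"sx": [0,0,0,0,0],"sy": [0,0,0,0,0],"sz": [-0.03,-0.07,-0.1,-0.1,-0.1],"wx": [0,0,0,0,0],"wy": [0,0,0,0,0],"wz": [0,0,0,0,0]})

```text
time: 20.9
ee_pos: [0.5642, 0.0823, 0.2052]
tool_rot: [179.9, -0.1, 68.4]
ft_force: [0.8, 0.2, -0.7]
width: 0.085
grip_force: 0.0
```

```bash
python3 -c "
from h import *
c=ctrl.camera('wrist')
for k,s,ce,m in blobs(c['image'],(150,0,450,400),200):
    if s[4]<3500 and k!='white': print(k,s,'lab',rect(c,m,.016),'top',rect(c,m,.108))
print(totool((.471,-.1316,.2),55.6))"
```

```text
red [276, 155, 17, 48, 520] lab (array([527.4,  99.1]), array([17.1, 52.8]), np.float32(-21.3)) top (array([544.1, 111.6]), array([12.4, 38.2]), np.float32(-21.3))
red [306, 165, 29, 56, 873] lab (array([558.3,  69.4]), array([31.7, 62.6]), np.float32(-21.6)) top (array([566.4,  90.2]), array([22.9, 45.3]), np.float32(-21.6))
red [381, 276, 24, 65, 1180] lab (array([ 589.7, -114. ]), array([ 27.5, 107.8]), np.float32(-11.2)) top (array([589.1, -42.4]), array([19.9, 77.9]), np.float32(-11.2))
blue [377, 212, 23, 38, 511] lab (array([616. ,  -1.9]), array([21.6, 51.5]), np.float32(-0.7)) top (array([608.2,  38.6]), array([15.6, 37.2]), np.float32(-0.7))
blue [285, 245, 22, 41, 561] lab (array([498.1,  -3. ]), array([17.3, 53.9]), np.float32(-35.0)) top (array([522.9,  37.8]), array([12.5, 38.9]), np.float32(-35.0))
(array([-0.2329, -0.0072,  0.004 ]), np.float64(12.77))
```

Call:
shift_gripper(ticks={"sx": [-0.047,-0.094,-0.14,-0.187,-0.233],"sy": [-0.0015,-0.003,-0.004,-0.006,-0.007],"sz": [0,0,0,0,0],"wx": [0,0,0,0,0],"wy": [0,0,0,0,0],"wz": [3,6,9,12,12.8]})

```text
time: 21.45
ee_pos: [0.4696, -0.1329, 0.2027]
tool_rot: [-179.8, 0.1, 55.5]
ft_force: [1.4, -0.5, 1.0]
width: 0.085
grip_force: 0.0
```

Call:
shift_gripper(ticks={"sx": [0,0,0,0],"sy": [0,0,0,0],"sz": [0.02,0.05,0.05,0.05],"wx": [0,0,0,0],"wy": [0,0,0,0],"wz": [0,0,0,0]})

```text
time: 21.85
ee_pos: [0.471, -0.1315, 0.1534]
tool_rot: [-179.8, 0.0, 55.6]
ft_force: [0.4, 0.1, 0.9]
width: 0.0852
grip_force: 0.0
```

```bash
python3 -c "
from h import *
print(totool((.471,-.1316,.0748),55.6))"
```

```text
(array([-0.0001,  0.0003,  0.0786]), np.float64(-0.03))
```

Call:
shift_gripper(ticks={"sx": [0,0,0,0,0],"sy": [0,0,0,0,0],"sz": [0.02,0.045,0.07,0.08,0.08],"wx": [0,0,0,0,0],"wy": [0,0,0,0,0],"wz": [0,0,0,0,0]})

```text
time: 22.35
ee_pos: [0.4716, -0.1313, 0.0739]
tool_rot: [-179.9, 0.0, 55.6]
ft_force: [-0.5, 0.4, 0.4]
width: 0.0852
grip_force: 0.0
```

Call:
shift_gripper(ticks={"sx": [0,0,0,0,0],"sy": [0,0,0,0,0],"sz": [0,0,0,0,0],"wx": [0,0,0,0,0],"wy": [0,0,0,0,0],"wz": [0,0,0,0,0]}, jaw=0.02, squeeze=60)

```text
time: 22.85
ee_pos: [0.4724, -0.1319, 0.0752]
tool_rot: [179.9, -0.0, 55.6]
ft_force: [0.1, 0.3, 5.7]
width: 0.0311
grip_force: 60.3
```

Call:
shift_gripper(ticks={"sx": [0,0],"sy": [0,0],"sz": [0,0],"wx": [0,0],"wy": [0,0],"wz": [0,0]})

```text
time: 23.05
ee_pos: [0.4724, -0.1319, 0.0752]
tool_rot: [179.9, -0.0, 55.6]
ft_force: [0.1, 0.7, 6.8]
width: 0.0314
grip_force: 60.4
```

Call:
shift_gripper(ticks={"sx": [0,0,0,0,0],"sy": [0,0,0,0,0],"sz": [-0.015,-0.05,-0.085,-0.11,-0.11],"wx": [0,0,0,0,0],"wy": [0,0,0,0,0],"wz": [0,0,0,0,0]})

```text
time: 23.55
ee_pos: [0.4734, -0.1323, 0.1871]
tool_rot: [179.6, -0.1, 55.6]
ft_force: [0.7, -0.2, -2.3]
width: 0.0312
grip_force: 60.6
```

```bash
python3 -c "
from h import *
print(totool((.5347,-.0202,.18),55))"
```

```text
(array([ 0.1271, -0.0129,  0.0073]), np.float64(0.56))
```

Call:
shift_gripper(ticks={"sx": [0.032,0.064,0.096,0.127,0.127],"sy": [-0.003,-0.006,-0.009,-0.013,-0.013],"sz": [0,0,0,0.005,0.01],"wx": [0,0,0,0,0],"wy": [0,0,0,0,0],"wz": [0.2,0.4,0.6,0.6,0.6]})

```text
time: 24.05
ee_pos: [0.5332, -0.0167, 0.1719]
tool_rot: [-179.9, -0.0, 55.2]
ft_force: [0.1, -0.7, -3.7]
width: 0.0309
grip_force: 60.4
```

Call:
shift_gripper(ticks={"sx": [0,0,0,0],"sy": [0,0,0,0],"sz": [0.02,0.03,0.03,0.03],"wx": [0,0,0,0],"wy": [0,0,0,0],"wz": [0,0,0,0]})

```text
time: 24.45
ee_pos: [0.5324, -0.02, 0.1438]
tool_rot: [-179.9, 0.0, 54.9]
ft_force: [0.1, -0.4, -2.1]
width: 0.0312
grip_force: 60.3
```

```bash
python3 -c "
from h import *
print(totool((.5347,-.0202,.0752),55))"
```

```text
(array([0.0013, 0.0021, 0.0686]), np.float64(-0.07))
```

Call:
shift_gripper(ticks={"sx": [0.001,0.001,0.001,0.001,0.001],"sy": [0.0015,0.0015,0.0015,0.0015,0.0015],"sz": [0.015,0.03,0.04,0.05,0.056],"wx": [0,0,0,0,0],"wy": [0,0,0,0,0],"wz": [0,0,0,0,0]})

```text
time: 24.95
ee_pos: [0.5345, -0.0198, 0.0877]
tool_rot: [-180.0, -0.0, 55.0]
ft_force: [-0.2, -0.4, -1.7]
width: 0.0313
grip_force: 60.4
```

Call:
shift_gripper(ticks={"sx": [0,0,0,0,0],"sy": [0,0,0,0,0],"sz": [0.004,0.008,0.011,0.014,0.014],"wx": [0,0,0,0,0],"wy": [0,0,0,0,0],"wz": [0,0,0,0,0]})

```text
time: 25.45
ee_pos: [0.5348, -0.0196, 0.0752]
tool_rot: [180.0, -0.0, 55.0]
ft_force: [-0.7, 0.0, 2.9]
width: 0.0312
grip_force: 61.1
```

Call:
shift_gripper(ticks={"sx": [0,0,0,0,0],"sy": [0,0,0,0,0],"sz": [0,0,0,-0.01,-0.03],"wx": [0,0,0,0,0],"wy": [0,0,0,0,0],"wz": [0,0,0,0,0]}, jaw=0.085)

```text
time: 25.95
ee_pos: [0.5335, -0.0196, 0.1037]
tool_rot: [-179.8, 0.1, 55.0]
ft_force: [-0.4, 0.6, 0.0]
width: 0.085
grip_force: 0.0
```

Call:
shift_gripper(ticks={"sx": [0,0,0,0,0],"sy": [0,0,0,0,0],"sz": [-0.03,-0.07,-0.11,-0.15,-0.19],"wx": [0,0,0,0,0],"wy": [0,0,0,0,0],"wz": [0,0,0,0,0]})

```text
time: 26.45
ee_pos: [0.5341, -0.0196, 0.2967]
tool_rot: [179.9, -0.0, 55.0]
ft_force: [0.5, -0.1, -1.0]
width: 0.0847
grip_force: 0.0
```

Call:
shift_gripper(ticks={"sx": [0,0,0],"sy": [0,0,0],"sz": [0,0,0],"wx": [0,0,0],"wy": [0,0,0],"wz": [0,0,0]})

```text
time: 26.75
ee_pos: [0.5337, -0.0196, 0.2931]
tool_rot: [-179.9, 0.1, 55.0]
ft_force: [-0.7, -0.1, -0.2]
width: 0.0853
grip_force: 0.0
```

```bash
python3 -c "
from h import *
c=ctrl.camera('wrist');d=ctrl.camera('side')
cv2.imwrite('pics/end.png',np.vstack([c['image'][:,:,::-1][:300,100:500],cv2.resize(d['image'][110:310,200:420],(400,300))[:,:,::-1]]))
for k,s,ce,m in blobs(c['image'],(150,0,450,400),200):
    if s[4]<1500 and k!='white': print(k,s,'lab',rect(c,m,.016),'top',rect(c,m,.108))"
```

```text
red [272, 57, 31, 46, 683] lab (array([565.1, 105.8]), array([30.3, 58.7]), np.float32(-21.8)) top (array([566.5,  90.3]), array([23.7, 45.8]), np.float32(-21.8))
red [257, 80, 21, 41, 489] lab (array([527.3,  98.7]), array([17.6, 53.6]), np.float32(-21.6)) top (array([536.9,  84.8]), array([13.7, 41.9]), np.float32(-21.6))
red [370, 162, 44, 85, 1483] lab (array([ 586.6, -123.5]), array([ 26.3, 134.5]), np.float32(-11.7)) top (array([583.3, -88.7]), array([ 20.6, 105. ]), np.float32(-11.7))
red [158, 234, 45, 43, 714] lab (array([272.2,   7.5]), array([72.3, 80.4]), np.float32(-81.5)) top (array([337.8,  13.5]), array([56.4, 62.8]), np.float32(-81.5))
yellow [150, 0, 42, 17, 432] lab (arra
[... 259 characters left out ...]
ay([20.3, 48.7]), np.float32(-35.6))
yellow [383, 322, 19, 17, 202] lab (array([ 473.6, -319.2]), array([32. , 36.6]), np.float32(-39.2)) top (array([ 495. , -241.5]), array([25. , 28.6]), np.float32(-39.2))
blue [353, 110, 25, 31, 387] lab (array([615.6,  -5.1]), array([21.4, 49.1]), np.float32(11.1)) top (array([605.9,   3.7]), array([16.7, 38.4]), np.float32(11.1))
blue [287, 153, 14, 38, 442] lab (array([498.8,  -2.5]), array([18.1, 51.9]), np.float32(-35.5)) top (array([514.7,   5.7]), array([14.2, 40.5]), np.float32(-35.5))
blue [311, 159, 22, 42, 563] lab (array([523.7, -34. ]), array([29.4, 57.9]), np.float32(-34.4)) top (array([534.2, -18.9]), array([22.9, 45.2]), np.float32(-34.4))
```

View pics/end.png

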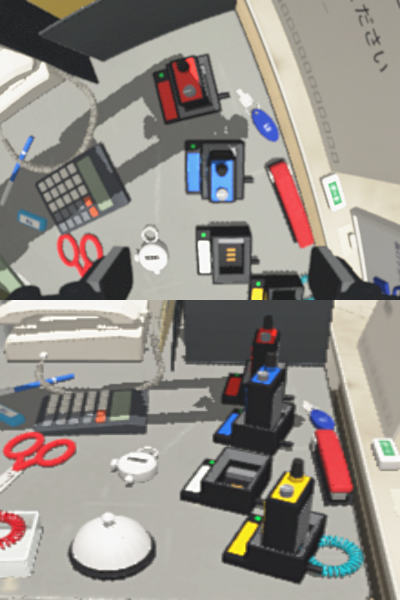

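The wrist and side views show each radio upright in its own colour's charger: red at (185,80), blue at (220,170), and yellow in the lower half at (290,515). White is empty at (225,250), and the bell and counter have not moved.

```bash
python3 -c "
from cell import ctrl
print(ctrl.sign_off())"
```

```text
the job is handed in; nothing more can be done
None
```

The red, blue and yellow radios are each upright, facing front and fully seated in the charger of their own colour. The white charger is empty, the bell and tally counter were not moved, and the job was handed in at about 27 s.

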